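# Set a loaded serving board handle-out over the edge of its stone slab

### The job

The breakfast board, with a jam jar and a teaspoon on it, lies flat on the stone slab where no hand can get under it. With the fingertips, pushing only against the edges of its broad blade, slide it towards the slab's front edge (the long one on the robot's side) until the whole handle sticks out square over that edge and the blade's shoulders are level with it, so that it can be taken by the handle. Do not grip, lift or tip the board, keep the robot off its handle, the jar and the spoon (they ride along in their places, the jar upright), and leave the mug, the glass and the timer where they are.

Things in the scene. Friction and masses are not known exactly. Their poses are not given: they have to be found in the camera images.
- serving_board: light wooden paddle-shaped board, 12 mm thick, 0.4 kg, loose, flat on the slab. Origin: centre of the blade, underside. Own x runs from handle to far end, y left, z up. Blade 190 (x) by 180 mm (y), corner radius 30 mm: straight far edge at x = +95 mm, shoulders at -95; the handle (90 x 36 mm, on the robot's side) ends at x = -185. About 3 to 8 N slides it with its load.
- board_handle: the handle of the serving board, one piece with it: 90 x 36 x 12 mm with a hanging hole near the tip. Origin: middle of its length, underside. Not to be touched by the robot.
- shoulder (a point): point on the board's centre line where the handle meets the blade, on the upper face (own x = -95 mm, 12 mm up); the two straight shoulders of the blade lie on the line through it along the board's y. Axes as the board's.
- slab: grey stone pastry slab, fixed, 340 mm deep (own x) by 400 mm wide (own y), on small rubber feet, its upper face 26 mm above the worktop. Origin: centre of its underside, on the worktop. Own x points away from the robot, square to the front edge, y left, z up; it stands turned by up to about 0.2 rad.
- slab_front (a point): middle of the slab's front edge, the long straight edge on the robot's side, at the height of its upper face (own x = -170 mm of the slab, 26 mm up). The edge runs along this point's y axis; axes as the slab's.
- jam: jam jar with metal screw lid, 69 mm diameter, 101 mm high, about 0.45 kg, standing loose on the board's blade, its axis 110 to 140 mm from the blade's far end. Origin: centre of its underside, z up.
- spoon: small metal teaspoon, 137 x 28 x 13 mm, lying loose on the blade to the left of the jar, roughly along the board. Origin: centre of its underside.
- mug: blue mug, 87 mm wide, 123 mm with its handle, 96 mm high, standing to the left of the slab. Origin: centre of its underside. A bystander.
- glass: clear drinking tumbler, 81 mm diameter, 92 mm high, standing to the left of the slab. Origin: centre of its underside. A bystander.
- timer: round kitchen timer, 65 mm diameter, 45 mm high, standing to the right of the slab's front. Origin: centre of its underside. A bystander.

How it is judged (in metres and radians):
At the end, for the whole second after the job is handed in: Blade shoulders within 12 mm of the slab's front edge (the whole 90 mm handle overhangs it), the blade on the slab; board square to the edge within 0.12 rad, flat, at rest; jar upright and spoon lying on the blade, each within about 25 mm of where it began on it (x of shoulder in the frame of slab_front between -0.012 and 0.012 m and y of shoulder in the frame of slab_front between -0.11 and 0.11 m and angle between the x axis of serving_board and the x axis of slab, either way round below 0.12 rad and angle between serving_board's own z axis and vertical below 0.03 rad and z of serving_board in the frame of slab between 0.023 and 0.029 m and linear speed of each of serving_board, jam below 0.01 m/s and angle between jam's own z axis and vertical below 0.08 rad and x of jam in the frame of serving_board between -0.07 and 0.01 m and y of jam in the frame of serving_board between -0.06 and 0.012 m and z of jam in the frame of serving_board between 0.008 and 0.016 m and x of spoon in the frame of serving_board between -0.04 and 0.035 m and y of spoon in the frame of serving_board between 0.03 and 0.087 m and z of spoon in the frame of serving_board between 0.006 and 0.018 m); the robot touches nothing.
It fails at once if the board is lifted or tipped (z of serving_board in the frame of slab above 0.034 m or angle between serving_board's own z axis and vertical above 0.06 rad).
It fails at once if the robot touches the handle (contact force between any of the fingers, the arm and board_handle above 0.5 N).
It fails at once if the robot touches the jar or the spoon (contact force between any of the fingers, the arm and jam above 0.5 N or contact force between any of the fingers, the arm and spoon above 0.5 N).
It fails at once if the jar tips (angle between jam's own z axis and vertical above 0.25 rad).
It fails at once if the mug, the glass or the timer is disturbed (distance of any of mug, glass, timer from where it was at the start of the episode above 0.02 m).
It also fails if it takes over 51 s, if anything falls off the work surface, if the arm or the gripper's body presses on something with over 40 N, if the wrist force passes 120 N, or if a joint passes its speed limit or range.

### The arm

A 6-joint arm with a two-finger parallel gripper is mounted at the origin on a cart in front of the work surface, level with it; the furniture and walls round the work are solid. World frame = base frame: x ahead of the robot, y to its left, z up, the work surface at z = 0. Lengths are in m, angles in degrees, forces in N, time in s.
With the tool pointing down it reaches from about 0.4 to 0.825 m from the base axis. Payload 7 kg.
Tool frame: the origin (TCP) lies between the finger pads; the fingertips stand 25 mm ahead of it and the grasp point (between the pads) lies 6 mm ahead of it; z points along the fingers, y is the line along which they close (so a half turn about z gives the same grasp; the last joint's range is limited). The gripper opens to 88 mm and grips with 3 to 60 N. Pads are 19 mm wide; open, the fingers measure 130 mm over their backs; the gripper's body (78 mm by 193 mm) begins 47 mm behind the grasp point.
Start: joints at [-52.019, 20.546, 0.682, 0, -70.136, -16.507], TCP at [0.247, -0.628, 0.252] pointing down, gripper open.
Joint ranges: [-176.03, 176.03], [-82.01, 121.73], [-58.28, 71.71], [-173.87, 95.51], [-174.79, -0.11], [-173.66, 173.66]. Speed limits (degrees/s): [136.94, 136.94, 172.46, 180, 180, 180].

### API

Orientations are given as [roll, pitch, yaw] about the fixed x, y, z axes, in that order (R = Rz(yaw) Ry(pitch) Rx(roll)).
In Python, from plant import r gives the robot as it stands.
- The arm moves only by the shell command python3 -m crank 'ROWS' [FORCE]. ROWS is JSON, a list of rows, each a list of 3 entries, a list of its own where there are three numbers: the turn, a rotation vector about the tool's x, y, z in degrees, then the shift along the tool's x, y, z in cm, then the closure, from -1 (fully open) to 1 (shut). In form: [[[wx, wy, wz], [dx, dy, dz], fingers], ...]. A call has 1 to 8 rows; each row shifts and turns the commanded pose from where the row before left it, along the tool's axes as they then stand; what a row does not reach is not made up. A row lasts 1/10 s, in which the tool goes at most 50 mm and 8.59 degrees, less where a joint would pass 70% of its speed; a pose out of reach is approached as far as the arm can. A call with a gripper value outside its range is refused whole. The fingers move at their own pace and stop on an object; FORCE is the grip in N (left out, the last holds). Time passes only in rows, so rows that do not move let the fingers close. It gives the time, the measured TCP pose, the force, the opening and the grip force at its end, in the units of the state.
- r.get_state(): the state, without advancing time (a new reading comes with each control period).
- r.capture(name): name is "scene" or "top" or "wrist"; returns a dict with "color" (384x512x3 uint8, red, green, blue), "range_z" (384x512 float32, m along the optical axis (not along the pixel's ray), 0 where there is no reading), "intrinsics" (3x3 intrinsics, pixels), "world_from_camera" (4x4, takes a point from camera to world coordinates); the wrist camera has in their place "hand_eye" (4x4, takes a point from camera to tool coordinates, whose origin is the TCP and whose axes are the flange's). Camera axes: x right, y down, z forward; pixel columns grow to the right and rows downward; lengths in m; the calibration is good to about 2 mm. A picture is of the moment at which its call begins: read the wrist's pose just before it.
- r.close_job(): hands the job in; it is judged then, once.
The state is a dict: "time_s": time; "joints": joint angles; "qd": joint speeds; "joint_torque": joint torques, N m; "tcp_pos": TCP position; "eef_rot": TCP orientation; "contact_force": force on the tool from outside, world axes, zero at the start; "moment": the same for the moment, N m; "gripper_width": finger opening in m; "gripper_force": force on a finger pad.
Only numpy, scipy, OpenCV 4.12 (cv2) and the standard library are available. Lean on these libraries where they do the work, as an engineer would, in place of code of your own. Each camera call takes 0.05 s, during which the arm holds its last target. There are 200 camera calls.

## Working session

There is one attempt and no reset: what is moved stays moved. The work goes in short steps, Python scripts to look and compute and a shell command to move; the robot and the scene stay as the last step left them, time stands still between calls to the robot, and variables do not carry over. Pictures are saved under pics/ and viewed, at most 10 in all, crops included, and the job is handed in when it is done.

```bash
mkdir -p pics; cat > h.py <<'E'
from plant import r
import numpy as np, cv2
def cap(n,f):
    c=r.capture(n); cv2.imwrite('pics/'+f,c['color'][:,:,::-1]); np.savez('/tmp/'+f+'.npz',**{k:c[k] for k in c}); return c
def pts(c,T=None):
    T=c['world_from_camera'] if T is None else T
    z=c['range_z'];K=c['intrinsics'];v,u=np.mgrid[:z.shape[0],:z.shape[1]]
    p=np.stack([(u-K[0,2])/K[0,0]*z,(v-K[1,2])/K[1,1]*z,z],-1)
    w=p@T[:3,:3].T+T[:3,3]; w[z==0]=np.nan; return w
E
python3 - <<'E'
from h import *
s=r.get_state();print(s)
for n in('top','scene'):
    c=cap(n,n+'1.png'); print(n,c['intrinsics'].tolist(),c['world_from_camera'].round(3).tolist())
    a=c['color'][:,:,::-1]
    cv2.imwrite('pics/'+n+'1b.png',cv2.resize(a,(800,600),interpolation=cv2.INTER_CUBIC))
E
```

```text
{'time_s': 0.0, 'joints': array([-5.20187264e+01,  2.05906420e+01,  6.32237398e-01, -2.03522578e-02,
       -7.01353530e+01, -1.65071335e+01]), 'qd': array([ 0.0488787 ,  0.06261503, -0.00403451, -0.02339251, -0.01021259,
       -0.03134943]), 'joint_torque': array([-1.07551332e-03, -5.82717419e+01,  2.93057352e+01,  6.99748412e+00,
        6.76450931e-03, -1.60525137e-04]), 'tcp_pos': array([ 0.246915  , -0.62772336,  0.2506192 ]), 'eef_rot': array([ 1.79904670e+02, -8.29865147e-03, -1.58532784e+02]), 'contact_force': array([ 0.06199373,  1.45961804, -0.53172007]), 'moment': array([ 0.01842086,  0.00485658, -0.0367606 ]), 'gripper_force': 0.0, 'gripper_width': 0.08756016059147921}
top [[389.32937588058286, 0.0, 257.89035969601696], [0.0, 389.32937588058286, 190.54669036895748], [0.0, 0.0, 1.0]] [[0.089, -0.933, 0.348, 0.023], [-0.996, -0.086, 0.024, 0.006], [0.008, -0.349, -0.937, 1.392], [0.0, 0.0, 0.0, 1.0]]
scene [[410.0904257190101, 0.0, 255.92172090600386], [0.0, 410.0904257190101, 190.66773975239178], [0.0, 0.0, 1.0]] [[-0.828, -0.428, 0.363, 0.1], [-0.561, 0.625, -0.543, 0.647], [0.005, -0.653, -0.757, 0.883], [0.0, 0.0, 0.0, 1.0]]
```

View pics/top1b.png

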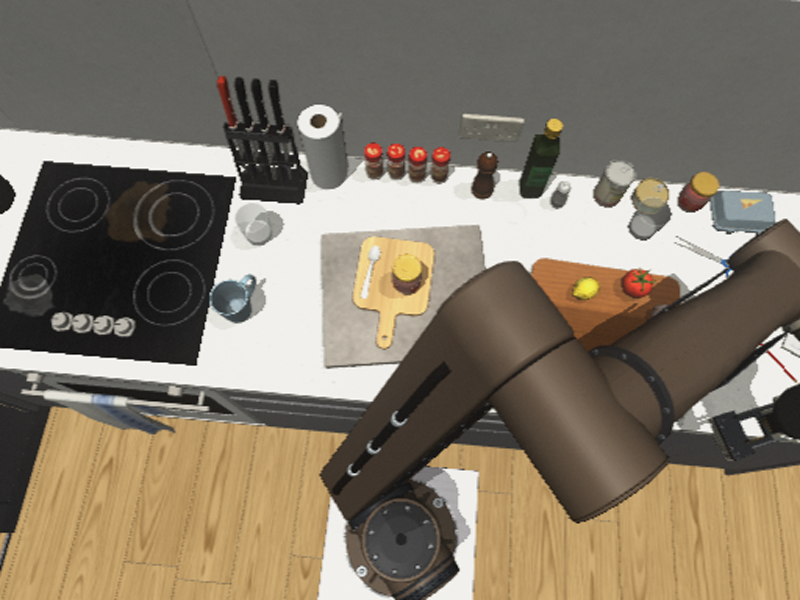

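View pics/scene1b.png

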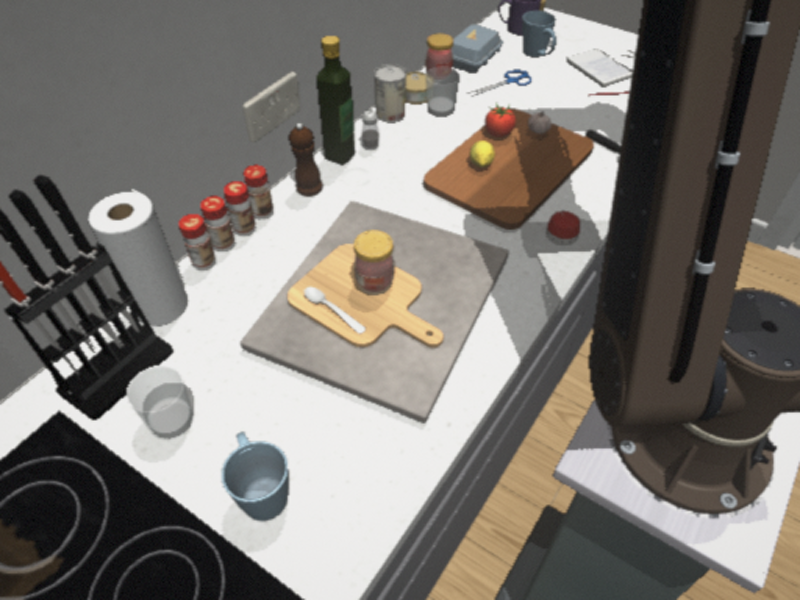

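The top view shows the board on the slab, with the blade spanning about (355..434, 238..320) and the handle tip at (384,345). The spoon is on the left and the jar at (407,272). In the scene view the slab corners are at (352,205), (508,255), (425,417) and (246,344), and the timer is at (564,225). Next I'll fit the outlines.

```bash
cat > fit.py <<'E'
from h import *
from scipy.optimize import minimize
def plane(c,uv,z):
    K=c['intrinsics'];T=c['world_from_camera'];uv=np.asarray(uv,float).reshape(-1,2)
    d=np.c_[(uv-K[:2,2])/[K[0,0],K[1,1]],np.ones(len(uv))]@T[:3,:3].T
    return T[:3,3]+d*((z-T[2,3])/d[:,2])[:,None]
def proj(c,P):
    T=np.linalg.inv(c['world_from_camera']);q=P@T[:3,:3].T+T[:3,3]
    return q[:,:2]/q[:,2:]*[c['intrinsics'][0,0],c['intrinsics'][1,1]]+c['intrinsics'][:2,2]
def outline():
    p=[]
    for cx,cy,a0 in((65,60,0),(-65,60,90),(-65,-60,180),(65,-60,270)):
        p+=[[cx+30*np.cos(a),cy+30*np.sin(a)] for a in np.radians(np.linspace(a0,a0+90,9))]
        if a0==90: p+=[[-95,18],[-180,18],[-185,13],[-185,-13],[-180,-18],[-95,-18]]
    return np.array(p)/1e3
def xf(q,o): c,s=np.cos(q[2]),np.sin(q[2]); return o@np.array([[c,s],[-s,c]])+q[:2]
def iou(c,mask,o,z,q0,S=4,ign=None):
    m=cv2.resize(mask,None,fx=S,fy=S,interpolation=cv2.INTER_LINEAR)>127
    ig=np.zeros_like(m) if ign is None else cv2.resize(ign,None,fx=S,fy=S)>127
    def f(q):
        w=np.c_[xf(q,o),np.full(len(o),z)]
        t=np.zeros(m.shape,np.uint8);cv2.fillPoly(t,[np.round(((proj(c,w)+.5)*S-.5)*16).astype(np.int32)],1,shift=4);t=t>0
        return 1-((t&m)&~ig).sum()/((t|m)&~ig).sum()
    q0=np.array(q0);b=minimize(f,q0,method='Nelder-Mead',options=dict(initial_simplex=np.vstack([q0]+[q0+d for d in np.diag([.02,.02,.1])]),xatol=1e-4,fatol=1e-5))
    return b.x,b.fun
def board(c,q0):
    hsv=cv2.cvtColor(c['color'],cv2.COLOR_RGB2HSV);w=pts(c)
    near=np.hypot(w[...,0]-q0[0],w[...,1]-q0[1])<.25
    m=((hsv[...,0]>8)&(hsv[...,0]<28)&(hsv[...,1]>70)&(hsv[...,2]>90)&near&(np.abs(w[...,2]-.038)<.012))
    ig=(near&(w[...,2]>.044)).astype(np.uint8)*255
    ig=cv2.dilate(ig,np.ones((3,3),np.uint8))
    m=cv2.morphologyEx(m.astype(np.uint8)*255,cv2.MORPH_CLOSE,np.ones((5,5),np.uint8))
    return iou(c,m,outline(),.038,q0,ign=ig)
E
python3 - <<'E'
from fit import *
L=lambda n:dict(np.load('/tmp/%s1.png.npz'%n))
sc,tp=L('scene'),L('top')
P=plane(sc,np.array([[352,205],[508,255],[425,417],[246,344]])*.64-.2,.026);print(P.round(3), [np.linalg.norm(P[i]-P[i-1]).round(3) for i in range(4)])
P2=plane(tp,np.array([[321,236],[481,227],[324,366]])*.64-.2,.026);print('top',P2.round(3))
bc=plane(tp,[[394*.64,282*.64]],.038)[0];
hs=plane(tp,[[384*.64,345*.64]],.038)[0];print(bc,hs)
q0=[bc[0],bc[1],np.arctan2(*(bc-hs)[[1,0]])]
print('q0',q0)
for n,c in(('s',sc),('t',tp)): print(n,board(c,q0))
# slab fit scene
o=np.array([[.17,.2],[.17,-.2],[-.17,-.2],[-.17,.2]])
hull=P.mean(0)
for n,c in(('s',sc),('t',tp)):
    w=pts(c);m=(np.abs(w[...,2]-.026)<.008)&(np.hypot(w[...,0]-hull[0],w[...,1]-hull[1])<.29)
    nb=((w[...,2]>.034)).astype(np.uint8)*255
    print('slab',n,iou(c,m.astype(np.uint8)*255,o,.026,[hull[0],hull[1],0.05],ign=cv2.dilate(nb,np.ones((5,5),np.uint8))))
w=pts(sc);
for nm,uv in dict(jarlid=(374,243),timer=(564,222),spoonbowl=(314,295),spoonend=(360,328),mug=(255,440),glass=(160,380)).items():
    print(nm,w[int(uv[1]*.64),int(uv[0]*.64)].round(3))
E
```

```text
[[ 0.731 -0.118  0.026]
 [ 0.405 -0.171  0.026]
 [ 0.346  0.209  0.026]
 [ 0.666  0.26   0.026]] [np.float64(0.384), np.float64(0.331), np.float64(0.384), np.float64(0.324)]
top [[ 0.675  0.259  0.026]
 [ 0.737 -0.136  0.026]
 [ 0.348  0.207  0.026]]
[0.56387937 0.06557157 0.038     ] [0.40586555 0.07375222 0.038     ]
q0 [np.float64(0.5638793745761574), np.float64(0.06557156721727063), np.float64(-0.051725569689797246)]
s (array([ 0.58101028,  0.07396645, -0.04295699]), np.float64(0.05413694101270228))
t (array([ 0.58362237,  0.06934932, -0.0437767 ]), np.float64(0.03864813078397))
slab s (array([0.54400882, 0.04306788, 0.16191181]), np.float64(0.017627933276788244))
slab t (array([0.54559906, 0.03858376, 0.16418286]), np.float64(0.02374313335893541))
jarlid [0.561 0.038 0.14 ]
timer [ 0.352 -0.289  0.047]
spoonbowl [0.636 0.121 0.04 ]
spoonend [0.525 0.133 0.04 ]
mug [ 0.547  0.375 -0.   ]
glass [0.705 0.4   0.06 ]
```

Both cameras agree once the offsets are averaged. The slab is at (0.545, 0.041) with yaw 9.3°, and the board is at (0.582, 0.072) with yaw -2.5°. The board needs to move about 117 mm along the slab's -x and turn +11.8°. Before moving I'll check the wrist camera offset and the obstacles behind the slab.

```bash
cat > d.py <<'E'
from plant import r
import numpy as np
from scipy.spatial.transform import Rotation as R
def to(x,y,z,yaw=None):
    s=r.get_state();M=R.from_euler('xyz',s['eef_rot'],degrees=True)
    print('t %.2f tcp'%s['time_s'],s['tcp_pos'].round(4),s['eef_rot'].round(2),'F',s['contact_force'].round(1),'w',round(s['gripper_width'],3))
    print('shift cm',(M.inv().apply(np.array([x,y,z])-s['tcp_pos'])*100).round(2))
    if yaw is not None: print('turn',np.degrees((M.inv()*R.from_euler('xyz',[180,0,yaw],degrees=True)).as_rotvec()).round(2))
    return s
E
python3 - <<'E'
from fit import *;from d import to
tp=dict(np.load('/tmp/top1.png.npz'));w=pts(tp)
m=(w[...,2]>.06)&(w[...,0]>.66)&(np.abs(w[...,1]-.05)<.25)&(w[...,0]<.95)
for y in np.arange(-.2,.3,.05):
    k=m&(np.abs(w[...,1]-y)<.025)
    if k.any():print(round(y,2),w[k][:,0].min().round(3),w[k][:,2].max().round(3))
print(r.capture('wrist')['hand_eye'].round(3))
to(.71,.07,.25,177.5);to(.71,.07,.25,-2.5)
E
```

```text
-0.2 0.913 0.556
-0.15 0.834 0.555
-0.1 0.837 0.553
-0.05 0.866 0.544
-0.0 0.862 0.541
0.05 0.859 0.537
0.1 0.865 0.532
0.15 0.86 0.527
0.2 0.853 0.522
0.25 0.817 0.518
[[ 0.    -0.968 -0.251  0.067]
 [ 1.     0.001 -0.     0.   ]
 [ 0.    -0.251  0.968 -0.134]
 [ 0.     0.     0.     1.   ]]
t 0.15 tcp [ 0.2469 -0.6279  0.2508] [ 1.7993e+02 -1.0000e-02 -1.5853e+02] F [ 0.1 -0.1  0.1] w 0.087
shift cm [-68.64  47.99   0.13]
turn [ 0.07 -0.03 23.97]
t 0.15 tcp [ 0.2469 -0.6279  0.2508] [ 1.7993e+02 -1.0000e-02 -1.5853e+02] F [ 0.1 -0.1  0.1] w 0.087
shift cm [-68.64  47.99   0.13]
turn [ 3.0000e-02  1.0000e-01 -1.5603e+02]
```

```bash
python3 -m crank '[[[0,0,8],[0,0,0],-0.3],[[0,0,8],[0,0,0],-0.3],[[0,0,8],[0,0,0],-0.3],[[0,0,0],[-2.4,4,0],-0.3],[[0,0,0],[-2.4,4,0],-0.3],[[0,0,0],[-2.4,4,0],-0.3],[[0,0,0],[-2.4,4,0],-0.3],[[0,0,0],[-2.4,4,0],-0.3]]' | tail -c 600
python3 -m crank '[[[0,0,0],[-2.4,4,0],-0.3],[[0,0,0],[-2.4,4,0],-0.3],[[0,0,0],[-2.4,4,0],-0.3],[[0,0,0],[-2.4,4,0],-0.3],[[0,0,0],[-2.4,4,0],-0.3],[[0,0,0],[-2.4,4,0],-0.3],[[0,0,0],[-2.4,4,0],-0.3],[[0,0,0],[-2.4,4,0],-0.3]]' | tail -c 600
python3 -c "
from d import to
to(.712,.066,.06,177.5)"
```

```text
time_s: 0.95
tcp_pos: [0.3764, -0.4319, 0.2514]
eef_rot: [180.0, -0.0, 177.5]
contact_force: [2.0, -0.1, 0.6]
gripper_width: 0.0572
gripper_force: 0.0
time_s: 1.75
tcp_pos: [0.5823, -0.1205, 0.2516]
eef_rot: [180.0, -0.0, 177.5]
contact_force: [0.1, -1.8, 0.6]
gripper_width: 0.057
gripper_force: 0.0
t 1.75 tcp [ 0.5823 -0.1205  0.2516] [180.    -0.   177.48] F [ 0.1 -1.8  0.6] w 0.057
shift cm [-12.14  19.2   19.16]
turn [ 0.   -0.   -0.02]
```

```bash
python3 -m crank '[[[0,0,0],[-2.4,3.7,0],-0.3],[[0,0,0],[-2.4,3.7,0],-0.3],[[0,0,0],[-2.4,3.7,0],-0.3],[[0,0,0],[-2.4,3.7,0],-0.3],[[0,0,0],[0,0,0],-0.3],[[0,0,0],[0,0,0],-0.3]]' | tail -c 200
python3 - <<'E'
from fit import *;from d import to
from scipy.spatial.transform import Rotation as R
s=to(.712,.066,.06,177.5)
c=cap('wrist','w1.png');T=np.eye(4);T[:3,:3]=R.from_euler('xyz',s['eef_rot'],degrees=True).as_matrix();T[:3,3]=s['tcp_pos'];T=T@c['hand_eye'];c['world_from_camera']=T
print(T.round(3))
w=pts(c)
q=[.582,.072,-.0434];print('board',board(c,q))
t=cap('top','t2.png');print('top',board(t,q))
k=(w[...,2]>.125)&(w[...,2]<.155);print('lid',np.nanmean(w[k],0) if k.any() else None)
E
```

```text
time_s: 2.35
tcp_pos: [0.6841, 0.0223, 0.2504]
eef_rot: [-180.0, -0.1, 177.6]
contact_force: [-0.4, -0.7, -0.9]
gripper_width: 0.0573
gripper_force: 0.0
t 2.35 tcp [0.6841 0.0223 0.2504] [-1.7997e+02 -1.0000e-01  1.7756e+02] F [-0.4 -0.7 -0.9] w 0.057
shift cm [-2.63  4.5  19.03]
turn [-0.03 -0.1   0.06]
[[ 0.042  0.967  0.249  0.617]
 [ 0.999 -0.041 -0.011  0.025]
 [-0.     0.25  -0.968  0.384]
 [ 0.     0.     0.     1.   ]]
board (array([ 0.58358504,  0.0690506 , -0.04043505]), np.float64(0.03933926156148382))
top (array([ 0.60628784,  0.05832984, -0.08330654]), np.float64(0.779795217501908))
lid [0.56874184 0.03688034 0.13854855]
```

View pics/w1.png

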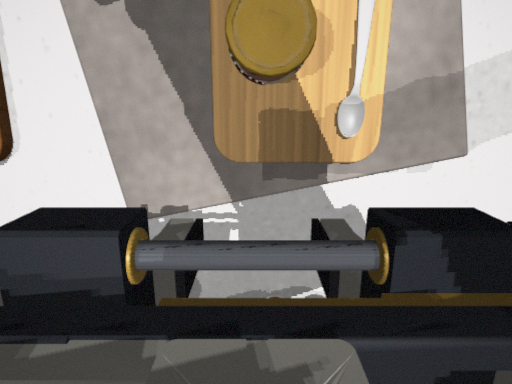

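The wrist view shows the blade's far edge at row ~161, columns 218–380. The fingers are beyond it, and the jar (270,35) and spoon are on the camera side. The wrist fit of the board agrees with the first one. Now I'll go down behind the far edge.

```bash
python3 -m crank '[[[0,0,0],[-1.85,3.5,0],-0.3],[[0,0,0],[0,0,4.5],-0.3],[[0,0,0],[0,0,4.5],-0.3],[[0,0,0],[0,0,4.5],-0.3],[[0,0,0],[0,0,3],-0.3],[[0,0,0],[0,0,1.5],-0.3],[[0,0,0],[0,0,1],-0.3],[[0,0,0],[0,0,0],-0.3]]' | tail -c 200
python3 -m crank '[[[0,0,0],[0,0,0],-0.3],[[0,0,0],[0,0,0],-0.3]]' >/dev/null
python3 - <<'E'
from d import to
to(.694,.057,.055,177.6)
E
```

```text
time_s: 3.25
tcp_pos: [0.7041, 0.0548, 0.0615]
eef_rot: [-180.0, -0.0, 177.4]
contact_force: [-0.1, -0.4, 0.8]
gripper_width: 0.0573
gripper_force: 0.0
t 3.45 tcp [0.7052 0.0556 0.0636] [1.7995e+02 1.6000e-01 1.7748e+02] F [ 0.1 -0.8  0.1] w 0.057
shift cm [1.13 0.09 0.86]
turn [ 0.05  0.16 -0.12]
```

```bash
python3 -m crank '[[[0,0,0],[0,0,0.4],-0.3],[[0,0,0],[0,0,0.3],-0.3],[[0,0,0],[0.4,0,0],-0.3],[[0,0,0],[0.4,0,0],-0.3],[[0,0,0],[0.4,0,0],-0.3],[[0,0,0],[0.3,0,0],-0.3],[[0,0,0],[0.3,0,0],-0.3],[[0,0,0],[0.3,0,0],-0.3]]'
cat > chk.py <<'E'
from fit import *;from d import to
from scipy.spatial.transform import Rotation as R
import sys
def chk(q,name):
    s=to(.694,.057,.055)
    c=cap('wrist',name);T=np.eye(4);T[:3,:3]=R.from_euler('xyz',s['eef_rot'],degrees=True).as_matrix();T[:3,3]=s['tcp_pos'];c['world_from_camera']=T@c['hand_eye']
    b,f=board(c,q);S=[.545,.041,.163];e=xf([0,0,-S[2]],(xf(b,np.array([[-.095,0]]))-S[:2]))[0]
    print('board',b.round(4),'iou err',round(f,3),'shoulder in slab_front x %.4f y %.4f ang %.3f'%(e[0]+.17,e[1],b[2]-S[2]))
    return c
if __name__=='__main__': chk([float(v) for v in sys.argv[2:5]],sys.argv[1])
E
python3 chk.py w2.png .583 .07 -.042
```

```text
time_s: 4.25
tcp_pos: [0.6837, 0.0565, 0.0548]
eef_rot: [180.0, 0.1, 177.5]
contact_force: [4.4, -0.4, -2.9]
gripper_width: 0.0568
gripper_force: 2.0
t 4.25 tcp [0.6837 0.0565 0.0548] [1.7998e+02 9.0000e-02 1.7748e+02] F [ 4.4 -0.4 -2.9] w 0.057
shift cm [-1.03  0.09 -0.02]
board [ 0.5772  0.0701 -0.0434] iou err 0.042 shoulder in slab_front x 0.1136 y 0.0430 ang -0.206
```

View pics/w2.png

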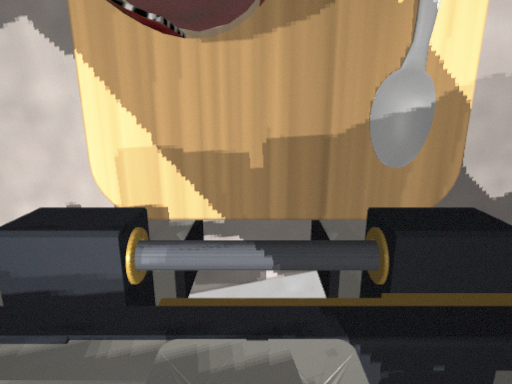

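Both fingers are flat on the far edge with 4.4 N, and the spoon and jar are clear. The remaining push is 114 mm and 11.8°.

```bash
python3 -m crank '[[[0,0,-0.4],[0.3,0,0],-0.3],[[0,0,-0.5],[0.4,0,0],-0.3],[[0,0,-0.5],[0.4,0,0],-0.3],[[0,0,-0.5],[0.4,0,0],-0.3],[[0,0,-0.5],[0.4,0,0],-0.3],[[0,0,-0.5],[0.4,0,0],-0.3],[[0,0,-0.5],[0.4,0,0],-0.3],[[0,0,-0.5],[0.4,0,0],-0.3]]'
python3 chk.py w3.png .547 .07 .02
```

```text
time_s: 5.1
tcp_pos: [0.6521, 0.0569, 0.0548]
eef_rot: [180.0, 0.0, -178.6]
contact_force: [5.4, 1.4, -0.1]
gripper_width: 0.0567
gripper_force: 2.5
t 5.10 tcp [0.6521 0.0569 0.0548] [ 1.7999e+02  4.0000e-02 -1.7858e+02] F [ 5.4  1.4 -0.1] w 0.057
shift cm [-4.19 -0.09 -0.02]
board [0.5444 0.0652 0.0057] iou err 0.043 shoulder in slab_front x 0.0795 y 0.0389 ang -0.157
```

```bash
python3 -m crank '[[[0,0,-0.5],[0.4,0,0],-0.3],[[0,0,-0.5],[0.4,0,0],-0.3],[[0,0,-0.5],[0.4,0,0],-0.3],[[0,0,-0.5],[0.4,0,0],-0.3],[[0,0,-0.5],[0.4,0,0],-0.3],[[0,0,-0.5],[0.4,0,0],-0.3],[[0,0,-0.5],[0.4,0,0],-0.3],[[0,0,-0.5],[0.4,0,0],-0.3]]'
python3 - <<'E'
from chk import *
c=chk([.515,.065,.07],'w4.png')
s=cap('scene','s4.png'); print(board(s,[.515,.065,.07]))
cv2.imwrite('pics/s4b.png',cv2.resize(s['color'][100:300,130:400,::-1],(800,593)))
E
```

```text
time_s: 5.95
tcp_pos: [0.6203, 0.0551, 0.0548]
eef_rot: [180.0, 0.0, -174.6]
contact_force: [5.5, 2.2, 0.3]
gripper_width: 0.057
gripper_force: 2.5
t 5.95 tcp [0.6203 0.0551 0.0548] [ 1.7999e+02  4.0000e-02 -1.7460e+02] F [5.5 2.2 0.3] w 0.057
shift cm [-7.35 -0.51 -0.02]
board [0.5116 0.0574 0.0572] iou err 0.044 shoulder in slab_front x 0.0452 y 0.0317 ang -0.106
(array([0.50883047, 0.06206995, 0.0610305 ]), np.float64(0.05402843601895735))
```

View pics/s4b.png

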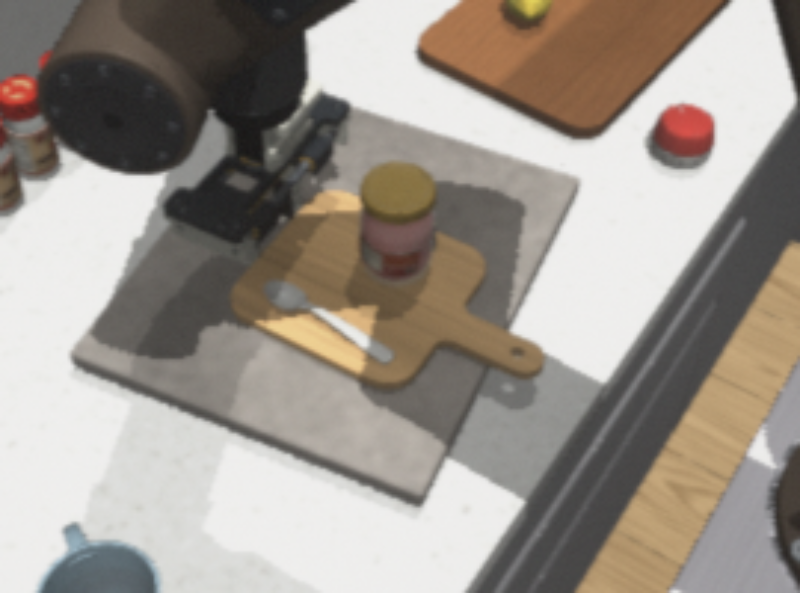

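The handle is already partly over the front edge, and the jar and spoon have not moved on the board. The blade's angle lags the tool slightly, so I'll turn a bit faster.

```bash
python3 -m crank '[[[0,0,-0.8],[0.4,0,0],-0.3],[[0,0,-0.8],[0.4,0,0],-0.3],[[0,0,-0.8],[0.4,0,0],-0.3],[[0,0,-0.8],[0.4,0,0],-0.3],[[0,0,-0.8],[0.4,0,0],-0.3],[[0,0,-0.7],[0.3,0,0],-0.3],[[0,0,-0.6],[0.3,0,0],-0.3],[[0,0,-0.5],[0.3,0,0],-0.3]]'
python3 - <<'E'
from chk import *
c=chk([.48,.05,.14],'w5.png')
s=cap('scene','s5.png'); print(board(s,[.48,.055,.14]))
E
```

```text
time_s: 6.85
tcp_pos: [0.5919, 0.0512, 0.0548]
eef_rot: [180.0, 0.1, -168.8]
contact_force: [4.7, 1.3, -0.2]
gripper_width: 0.057
gripper_force: 2.5
t 6.85 tcp [0.5919 0.0512 0.0548] [ 1.7999e+02  5.0000e-02 -1.6879e+02] F [ 4.7  1.3 -0.2] w 0.057
shift cm [-1.013e+01 -1.420e+00 -1.000e-02]
board [0.4809 0.0475 0.1042] iou err 0.043 shoulder in slab_front x 0.0130 y 0.0224 ang -0.059
(array([0.4784131 , 0.05222094, 0.10242835]), np.float64(0.05407698226369684))
```

View pics/w5.png

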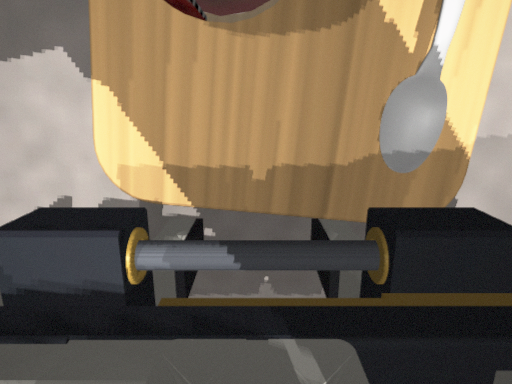

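The image shows the right-hand finger (the board's left) doing the pushing. 13 mm remain and the angle is already inside tolerance, so I'll push the rest.

```bash
python3 -m crank '[[[0,0,-0.4],[0.3,0,0],-0.3],[[0,0,-0.4],[0.3,0,0],-0.3],[[0,0,0],[0.3,0,0],-0.3],[[0,0,0],[0.2,0,0],-0.3],[[0,0,0],[0.1,0,0],-0.3],[[0,0,0],[0,0,0],-0.3],[[0,0,0],[0,0,0],-0.3]]'
python3 - <<'E'
from chk import *
c=chk([.468,.05,.12],'w6.png')
s=cap('scene','s6.png'); b,f=board(s,[.468,.05,.12]);print(b,f)
S=[.544,.0431,.162];e=xf([0,0,-S[2]],(xf(b,np.array([[-.095,0]]))-S[:2]))[0];print('scene',e[0]+.17,e[1],b[2]-S[2])
cv2.imwrite('pics/s6b.png',cv2.resize(s['color'][120:300,200:440,::-1],(800,600),interpolation=cv2.INTER_CUBIC))
E
```

```text
time_s: 7.65
tcp_pos: [0.5801, 0.0487, 0.0547]
eef_rot: [180.0, 0.0, -168.0]
contact_force: [3.9, 2.2, 0.8]
gripper_width: 0.057
gripper_force: 2.3
t 7.65 tcp [0.5801 0.0487 0.0547] [ 1.8000e+02  2.0000e-02 -1.6802e+02] F [3.9 2.2 0.8] w 0.057
shift cm [-11.32  -1.55  -0.03]
board [0.4692 0.0434 0.1201] iou err 0.043 shoulder in slab_front x 0.0007 y 0.0187 ang -0.043
[0.46731223 0.0482807  0.11627748] 0.05451213022999157
scene 0.00025121843592584847 0.0218241432913934 -0.04572251583150952
```

View pics/s6b.png

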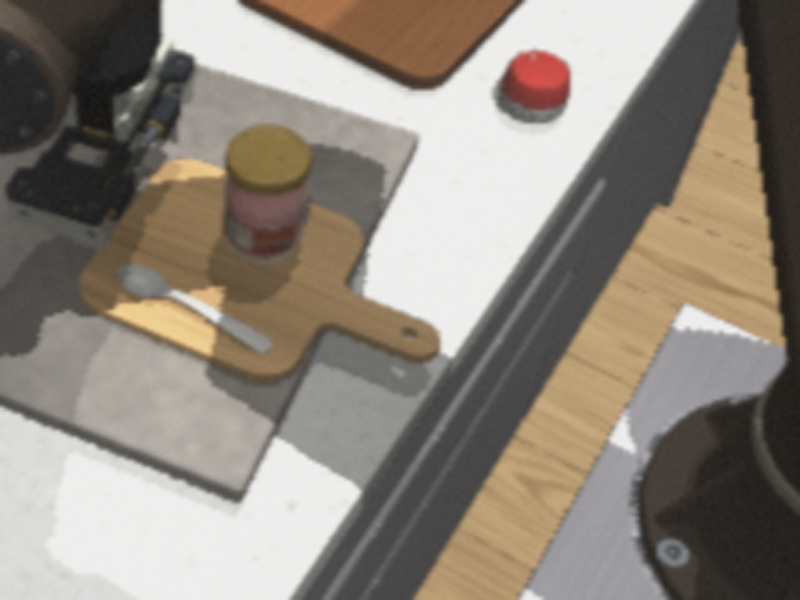

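Both views put the shoulders within 1 mm of the edge and 0.045 rad off square. The whole handle overhangs, with jar and spoon in place. Backing off and rising.

```bash
python3 -m crank '[[[0,0,0],[-0.5,0,0],-0.3],[[0,0,0],[-1,0,0],-0.3],[[0,0,0],[-2,0,0],-0.3],[[0,0,0],[-1,0,-1],-0.3],[[0,0,0],[0,0,-4],-0.3],[[0,0,0],[0,0,-4],-0.3],[[0,0,0],[0,0,-4],-0.3],[[0,0,0],[0,0,-4],-0.3]]'
python3 -m crank '[[[0,0,0],[0,0,-2],-0.3],[[0,0,0],[0,0,0],-0.3],[[0,0,0],[0,0,0],-0.3],[[0,0,0],[0,0,0],-0.3],[[0,0,0],[0,0,0],-0.3]]'
python3 - <<'E'
from chk import *
q=[.468,.046,.118]
c=chk(q,'w7.png')
s=cap('scene','s7.png'); b,f=board(s,q)
S=[.544,.0431,.162];e=xf([0,0,-S[2]],(xf(b,np.array([[-.095,0]]))-S[:2]))[0];print('scene',e[0]+.17,e[1],b[2]-S[2])
w=pts(c);k=(w[...,2]>.132)&(w[...,2]<.15);print('lid in board',xf([0,0,-b[2]],(np.nanmedian(w[k],0)[:2]-b[:2])[None]),k.sum())
E
```

```text
time_s: 8.55
tcp_pos: [0.6231, 0.0574, 0.2254]
eef_rot: [-180.0, -0.2, -168.0]
contact_force: [2.0, -0.2, -1.0]
gripper_width: 0.0573
gripper_force: 0.0
time_s: 9.05
tcp_pos: [0.6232, 0.0577, 0.243]
eef_rot: [-180.0, -0.2, -168.0]
contact_force: [1.1, 0.1, 0.6]
gripper_width: 0.0572
gripper_force: 0.0
t 9.05 tcp [0.6232 0.0577 0.243 ] [-1.7998e+02 -1.7000e-01 -1.6803e+02] F [1.1 0.1 0.6] w 0.057
shift cm [-6.97 -1.53 18.77]
board [0.4699 0.0435 0.1205] iou err 0.035 shoulder in slab_front x 0.0014 y 0.0187 ang -0.042
scene 0.00023324979400679569 0.021062108600915966 -0.03456988456201318
lid in board [[nan nan]] 0
  return np.nanmean(a, axis, out=out, keepdims=keepdims)
```

View pics/w7.png

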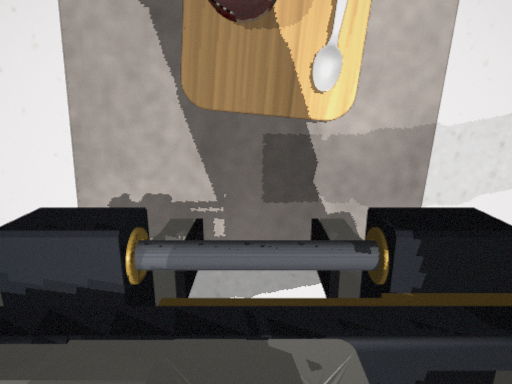

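The robot is clear of everything. The board stands with shoulders about 1 mm from the edge, and the jar and spoon have kept their places on it. Handing in.

```bash
python3 -c "
from plant import r
print(r.close_job())"
```

```text
the job is handed in; nothing more can be done
None
```

I handed the job in at about 9 s with the whole handle over the slab's front edge: by camera the shoulders are about 1 mm from it and the board 0.04 rad off square, the jar upright and the spoon in place, and the robot clear; no verdict came back.

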